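# Call the customer and point out the drink and the stirrers

## Task

Press the green call button and let it spring back; then show the customer their order: point down at the middle of the red-lidded drink, fingertips about 4 cm above the lid, for two full seconds, and then likewise at the middle of the blue bin of wooden stirrers, about 4 cm above its rim. Touch nothing but the button, lift or shift nothing, and stay 20 cm above any other drink or the sugar bin if you cross over it, so that you point at nothing else. Finish with the hand drawn back about 20 cm clear of drinks and bins.

Things in the scene. Friction and masses are not known exactly. Their poses are not given: they have to be found in the camera images.
- call_top (a point): centre of the top of the green push button (36 mm across) on a white puck that is fixed to the counter; pressed straight down
- call (a joint): travel of the green call button in m: 0 is out, 0.006 is fully pressed; it counts as pressed past 0.004; fully down takes about 5 N, and it springs back out
- lid_red (a point): centre of the top of the red lid, 108 mm above the foot of the cup; z is up. The lid is 84 mm across at its brim. A white paper cup with a red band
- cup_red: the drink with the red lid, 108 mm tall, loose, standing in the grey tray; origin at the centre of its underside, z up
- lid_green (a point): centre of the top of the green lid, 108 mm above the foot of the cup; z is up. The lid is 84 mm across at its brim. A white paper cup with a green band
- cup_green: the drink with the green lid, 108 mm tall, loose, standing in the grey tray; origin at the centre of its underside, z up
- lid_yellow (a point): centre of the top of the yellow lid, 108 mm above the foot of the cup; z is up. The lid is 84 mm across at its brim. A white paper cup with a yellow band
- cup_yellow: the drink with the yellow lid, 108 mm tall, loose, standing in the grey tray; origin at the centre of its underside, z up
- lid_black (a point): centre of the top of the black lid, 108 mm above the foot of the cup; z is up. The lid is 84 mm across at its brim. A white paper cup with a black band
- cup_black: the drink with the black lid, 108 mm tall, loose, standing in the grey tray; origin at the centre of its underside, z up
- stirrer_bin_mouth (a point): centre of the open top, level with the rim, of the blue bin that holds wooden stirrers (light wooden sticks); 70 mm above the counter, z is up
- stirrer_bin: blue open bin with wooden stirrers (light wooden sticks), 110 (x) by 90 (y) by 70 mm tall, fixed to the counter; the contents stay below the rim; origin at the centre of its underside
- sugar_bin_mouth (a point): centre of the open top, level with the rim, of the blue bin that holds sugar sachets (white and red packets); 70 mm above the counter, z is up
- sugar_bin: blue open bin with sugar sachets (white and red packets), 110 (x) by 90 (y) by 70 mm tall, fixed to the counter; the contents stay below the rim; origin at the centre of its underside
- tray: grey pick-up tray, 250 (x) by 340 (y) mm, 16 mm high rim, 5 mm floor, fixed to the counter; origin at the centre of its underside; the four drinks stand in it
- cup_stack: bystander: upright stack of white paper cups, 80 mm across, 169 mm tall; origin at the centre of its underside
- steel_pot: bystander: open steel pot, about 100 mm across, 100 mm tall, with two side handles that stand out up to 40 mm more; origin at the centre of its underside
- tumbler: bystander: white drinking tumbler with a grey lid, 84 mm across, 176 mm tall; origin at the centre of its underside
Mind the look-alikes: they are no part of the job. There is more than one size of the part that bears call_top; the job needs the middle-sized.

How it is judged:
By the outcome, as a careful person would: the job done as asked, in the order asked, and still so for the second after the job is handed in, with the robot touching nothing.
It also fails if it takes over 64 s, if anything falls off the work surface, if the arm or the gripper's body presses on something with over 40 N, if the wrist force passes 120 N, or if a joint passes its speed limit or range.

## Robot

A 6-joint arm with a two-finger parallel gripper is mounted at the origin on the work surface. World frame = base frame: x ahead of the robot, y to its left, z up, the work surface at z = 0. Lengths are in mm, angles in rad, forces in N, time in s.
With the tool pointing down it reaches from about 300 to 1000 mm from the base axis. Payload 5.1 kg.
Tool frame: the origin (TCP) lies between the finger pads; the fingertips stand 8 mm ahead of it and the grasp point (between the pads) lies 11 mm behind it; x points along the fingers, y is the direction in which the jaws open and shut, and the axes are right-handed (so a half turn about x gives the same grasp; the last joint's range is limited). The gripper opens to 95 mm and grips with 3 to 60 N. Pads are 20 mm wide; open, the fingers measure 119 mm over their backs; the gripper's body (75 mm by 180 mm) begins 59 mm behind the grasp point.
Start: joints at [-1.317, 0.124, 1.65, -0, 1.367, -0.083], TCP at [214.772, -613.48, 222.656] pointing down, gripper open.
Joint ranges: [-2.61, 2.61], [-1.02, 2.33], [0.03, 2.71], [-1.35, 4.49], [0.32, 2.68], [-2.91, 2.91]. Speed limits (rad/s): [2.57, 2.57, 3.14, 3.14, 3.14, 3.14].

## Interface

Orientations are given as [roll, pitch, yaw] about the fixed x, y, z axes, in that order (R = Rz(yaw) Ry(pitch) Rx(roll)).
In Python, from rig import monitor, viewer, order gives the robot as it stands.
- The arm moves only by the tool jog_arm, never from a script. Its arguments are lists of equal length, an entry for each row: "xyz": the shift along the tool's x, y, z normalised to -1 to 1, where 1 is 0.025 m, a list of three; "twist": the turn, a rotation vector about the tool's x, y, z normalised to -1 to 1, where 1 is 0.1 rad, a list of three; "gripper": the closure, from -1 (fully open) to 1 (shut). A call has 1 to 8 rows; each row shifts and turns the commanded pose from where the row before left it, along the tool's axes as they then stand; what a row does not reach is not made up. A row lasts 1/10 s, in which the tool goes at most 50 mm and 8.59 degrees, less where a joint would pass 70% of its speed; a pose out of reach is approached as far as the arm can. A call with a number of a shift or a turn outside -1 to 1 is refused whole. A call with a gripper value outside its range is refused whole. The fingers move at their own pace and stop on an object; "grip_force" is the grip in N (left out, the last holds). Time passes only in rows, so rows that do not move let the fingers close. It gives the time, the measured TCP pose, the force and the opening at its end, in the units of the state.
- monitor.get_state(): the state, without advancing time (a new reading comes with each control period).
- viewer.get_image(name): name is "side" or "top" or "wrist"; returns a dict with "pixels" (480x640x3 uint8, red, green, blue), "camera_matrix" (3x3 intrinsics, pixels), "cam_to_world" (4x4, takes a point from camera to world coordinates); the wrist camera has in their place "T_tool_cam" (4x4, takes a point from camera to tool coordinates, whose origin is the TCP and whose axes are the tool frame's). Camera axes: x right, y down, z forward; pixel columns grow to the right and rows downward; lengths in mm; the calibration is good to about 2 mm. A picture is of the moment at which its call begins: read the wrist's pose just before it. There is no depth.
- order.close_job(): hands the job in, once; it reports no verdict.
Trained networks look in the newest picture that a camera, given by its name, has taken for a name from the list of things; names that differ only in an ending like _2 or _b are one class to them, and where a whole thing is asked for, a point or a joint stands for the part that bears it (a point fixed in the world has none). Each returns a list of dicts, best first, with "confidence" (0 to 1); they miss things now and then, are a little off and sometimes report something else, mostly with a low value. They report only what shows in the picture. A call takes as long as a camera call. They do not tell look-alikes from the thing itself.
- viewer.find_in(camera, label): "centre" ([column, row] in pixels, amid what is visible of it).
- viewer.masks_of(camera, label): "pixels" (480x640 bool, what is visible of it) and "centre" ([column, row] in pixels, amid what is visible of it).
- viewer.mark_of(camera, label): "centre" ([column, row] in pixels: a listed point, or the origin of a listed thing).
The state is a dict: "time": time; "q": joint angles; "qvel": joint speeds; "joint_torque": joint torques, N m; "position": TCP position; "tcp_rot": TCP orientation; "wrist_force": force on the tool from outside, world axes, zero at the start; "wrist_torque": the same for the moment, N m; "width": opening from 0.0 (shut) to 1.0 (fully open).
Only numpy, scipy, OpenCV 4.12 (cv2) and the standard library are available. Lean on these libraries where they do the work, as an engineer would, in place of code of your own. Each camera call takes 0.05 s, during which the arm holds its last target.

## Working session

There is one attempt and no reset: what is moved stays moved. The work goes in short steps, Python scripts to look and compute and a tool call to move; the robot and the scene stay as the last step left them, time stands still between calls to the robot, and variables do not carry over. Pictures are saved under pics/ and viewed, and the job is handed in when it is done.

Besides the shell and the picture viewer there is one more tool, called after ">>>" by a JSON object that holds its "name" and its "arguments", one argument or row to a line. jog_arm: Moves the arm, as the interface text tells. Scaled input: -1 to 1 covers 0.025 m each way for a shift and 0.1 rad each way for a turn. Its arguments: {"type":"object","properties":{"xyz":{"type":"array","items":{"type":"array","items":{"type":"number"}}},"twist":{"type":"array","items":{"type":"array","items":{"type":"number"}}},"gripper":{"type":"array","items":{"type":"number"}},"grip_force":{"type":"number"}},"required":["xyz","twist","gripper"]}

```bash
mkdir -p pics; ls; cat > h.py <<'E'
import numpy as np,cv2
from rig import monitor,viewer,order
def snap(n,f):
    s=monitor.get_state(); im=viewer.get_image(n)
    cv2.imwrite('pics/'+f,im['pixels'][:,:,::-1]); return s,im
def ray(im,px,z):
    K=np.array(im['camera_matrix']);T=np.array(im['cam_to_world'])
    d=T[:3,:3]@np.linalg.inv(K)@np.array([px[0],px[1],1.]);o=T[:3,3]
    return o+d*(z-o[2])/d[2]
E
python3 - <<'E'
from h import *
for n in ['top','side']:
    s,im=snap(n,n+'0.png')
    print(n,np.round(im['cam_to_world'],2).tolist())
    for l,z in [('call_top',None),('lid_red',113),('lid_green',113),('lid_yellow',113),('lid_black',113),('stirrer_bin_mouth',70),('sugar_bin_mouth',70),('cup_stack',0),('steel_pot',0),('tumbler',0),('tray',0)]:
        for r in viewer.mark_of(n,l):
            print(l,np.round(r['centre'],1),round(r['confidence'],2),np.round(ray(im,r['centre'],z if z is not None else 30),0))
print(monitor.get_state())
E
```

```text
pics
top [[0.0, -0.99, 0.14, 406.41], [-1.0, -0.0, 0.01, 53.19], [-0.01, -0.14, -0.99, 1130.03], [0.0, 0.0, 0.0, 1.0]]
call_top [453.9 348.1] 0.75 [ 319. -198.   30.]
call_top [497.2 301.5] 0.59 [ 413. -289.   30.]
lid_red [269.8 261.4] 0.64 [487. 168. 113.]
lid_green [263.2 207.3] 0.73 [592. 183. 113.]
lid_yellow [353.6 195.6] 0.66 [616.   7. 113.]
lid_black [356.  252.5] 0.64 [505.   3. 113.]
lid_black [452.  294.1] 0.19 [ 426. -178.  113.]
stirrer_bin_mouth [470.9 215.6] 0.59 [ 584. -231.   70.]
sugar_bin_mouth [535.4 216.3] 0.83 [ 583. -360.   70.]
cup_stack [392.2 140.7] 0.82 [762. -83.   0.]
steel_pot [453.6 298.3] 0.7 [ 420. -207.    0.]
steel_pot [322.6 135.1] 0.66 [774.  70.   0.]
tumbler [143.6 272.2] 0.88 [472. 449.   0.]
tray [468.2 217.6] 0.42 [ 592. -243.    0.]
side [[0.96, -0.15, 0.22, 327.59], [-0.27, -0.6, 0.75, -646.05], [0.02, -0.78, -0.62, 667.77], [0.0, 0.0, 0.0, 1.0]]
call_top [295.3 378.2] 0.89 [ 416. -213.   30.]
call_top [237.9 381.9] 0.85 [ 326. -196.   30.]
call_top [305.4 427.8] 0.48 [ 412. -300.   30.]
lid_red [281.2 201.8] 0.81 [475. 173. 113.]
lid_red 
[... 728 characters left out ...]
 0.56 [549.  91.   0.]
{'time': 1.2, 'q': array([-1.31655672e+00,  1.23785652e-01,  1.65030125e+00,  2.56093338e-06,
        1.36748574e+00, -8.26068411e-02]), 'qvel': array([ 6.63716585e-04,  8.72960353e-04,  4.38774164e-05,  2.13685538e-04,
       -2.63260041e-05,  6.18107356e-04]), 'joint_torque': array([ 1.58300132e-03, -4.17574453e+01, -3.60227609e+01,  7.76774576e-02,
        4.27864550e-02,  5.71781086e-06]), 'position': array([ 214.80002285, -613.47387215,  222.6647678 ]), 'tcp_rot': array([ 1.61287874,  1.57077616, -1.19186799]), 'wrist_force': array([-1.02169287,  0.60536823, -0.52066832]), 'wrist_torque': array([-0.03022025, -0.01141332,  0.02378898]), 'width': 1.0021700052491647}
```

View pics/top0.png

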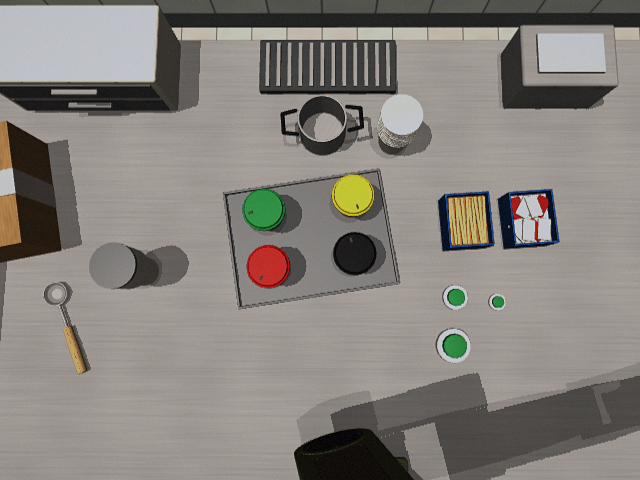

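View pics/side0.png

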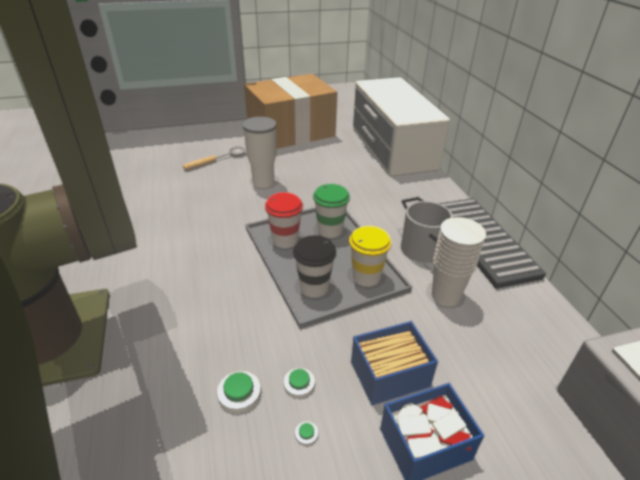

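```bash
python3 - <<'E'
import cv2,numpy as np
a=cv2.imread('pics/top0.png')[260:390,400:540];b=cv2.imread('pics/side0.png')[330:470,200:350]
a=cv2.resize(a,(400,400*130//140),interpolation=cv2.INTER_CUBIC);b=cv2.resize(b,(400,371),interpolation=cv2.INTER_CUBIC)
cv2.imwrite('pics/crop0.png',np.hstack([a,b]))
E
```

```text
(no output)
```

View pics/crop0.png

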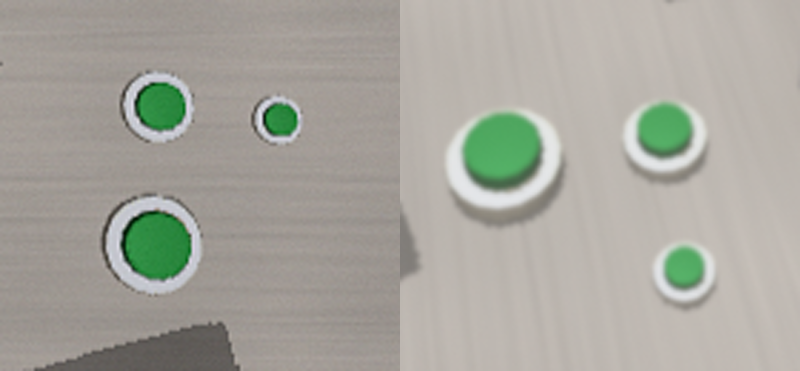

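Candidates for the button, in the top view: large (454,346), middle (456,297), small (498,302). The crop confirms the middle-sized one is at (456,297). In the same view the red lid is at (268,266). The stirrer bin with wooden sticks is at (467,221), and the sugar bin is at (529,219). Next I'll measure positions by triangulation.

```bash
cat > m.py <<'E'
from h import *
def rayd(im,px):
    K=np.array(im['camera_matrix']);T=np.array(im['cam_to_world'])
    d=T[:3,:3]@np.linalg.inv(K)@np.array([px[0],px[1],1.]);return T[:3,3],d/np.linalg.norm(d)
def tri(A,B):
    (o1,d1),(o2,d2)=A,B
    t=np.linalg.lstsq(np.c_[d1,-d2],o2-o1,rcond=None)[0]
    p,q=o1+d1*t[0],o2+d2*t[1]; return (p+q)/2,np.linalg.norm(p-q)
def cen(im,kind,near,win=40):
    h=cv2.cvtColor(im['pixels'],cv2.COLOR_RGB2HSV)
    m=dict(g=cv2.inRange(h,(50,100,50),(80,255,255)),r=cv2.inRange(h,(0,150,90),(8,255,255))|cv2.inRange(h,(172,150,90),(180,255,255)))[kind]
    n,l,s,c=cv2.connectedComponentsWithStats(m)
    i=min([i for i in range(1,n) if s[i,4]>30],key=lambda i:np.hypot(*(c[i]-near)))
    return c[i],s[i]
E
python3 - <<'E'
from m import *
T=viewer.get_image('top');S=viewer.get_image('side')
f=T['camera_matrix'][0][0]
for nm,k,a,b in [('big','g',(454,346),(238,386)),('mid','g',(456,297),(299,379)),('small','g',(498,302),(306,431)),('red','r',(268,266),(284,204))]:
    ca,sa=cen(T,k,a);cb,sb=cen(S,k,b)
    p,e=tri(rayd(T,ca),rayd(S,cb))
    print(nm,ca,sa,cb,sb,np.round(p,1),round(e,1),'diam',sa[2]*(1130-p[2])/f,'z25',ray(T,ca,25).round(1),ray(S,cb,25).round(1))
E
python3 - <<'E'
import cv2,numpy as np
a=cv2.imread('pics/top0.png');b=cv2.imread('pics/side0.png')
A=cv2.resize(a[180:260,430:570],None,fx=4,fy=4)[:, :400];B=cv2.resize(b[315:415,340:440],(320,320));R=cv2.resize(a[236:300,236:300],(260,260));Q=cv2.resize(b[185:245,255:315],(260,260))
o=np.zeros((590,730,3),np.uint8);o[:320,:400]=A;o[:320,405:725]=B;o[325:585,:260]=R;o[325:585,265:525]=Q
cv2.imwrite('pics/crop1.png',o)
E
```

```text
big [454.82588235 345.59529412] [444 334  23  24 425] [237.65595463 385.41776938] [224 374  28  24 529] [ 324.5 -200.7   27.6] 0.4 diam 47.61826789330733 z25 [ 324.1 -201.3   25. ] [ 324.7 -198.9   25. ]
mid [455.92272727 296.70454545] [448 289  17  17 220] [298.7734375 378.1484375] [290 370  19  17 256] [ 423.  -207.5   20.3] 0.5 diam 35.429429980196005 z25 [ 422.7 -206.4   25. ] [ 422.6 -210.7   25. ]
small [497.96907216 301.54639175] [493 297  11  10  97] [306.11267606 430.41549296] [300 424  13  14 142] [ 413.5 -295.6   14.7] 0.5 diam 23.04111517289163 z25 [ 413.2 -292.3   25. ] [ 412.4 -301.1   25. ]
red [267.4887165  265.96826516] [ 247  245   43   43 1418] [283.35829662 204.62995595] [266 193  36  24 681] [479.4 173.3 104.9] 0.8 diam 82.78658606008455 z25 [484.6 182.7  25. ] [501.3 289.6  25. ]
```

View pics/crop1.png

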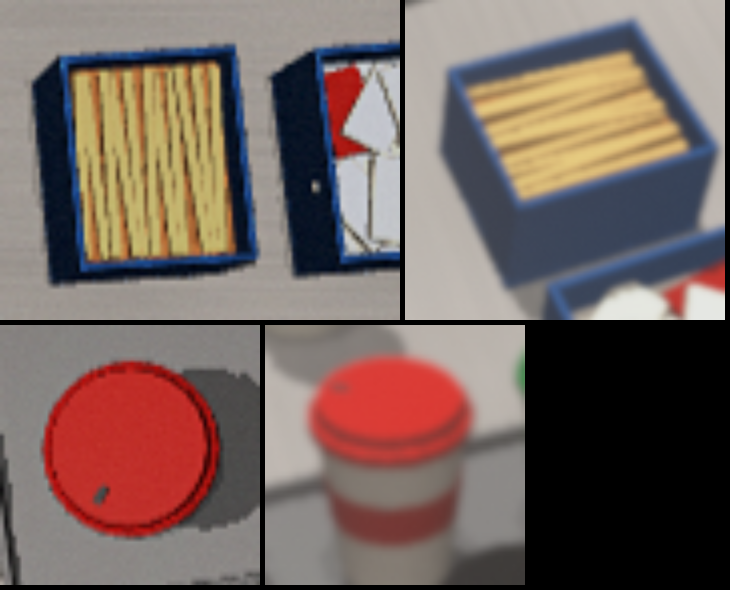

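```bash
python3 - <<'E'
from m import *
from scipy.spatial.transform import Rotation as Ro
T=viewer.get_image('top');S=viewer.get_image('side')
print('bin',tri(rayd(T,(469.6,219.8)),rayd(S,(394.7,349.5))),ray(T,(469.6,219.8),70),ray(S,(394.7,349.5),70))
print('red',ray(T,(267.3,266),112))
s=monitor.get_state();R=Ro.from_euler('xyz',s['tcp_rot']).as_matrix();print(R.round(3),s['position'],s['time'])
d=np.array([423,-207,130])-s['position'];print('to button hover tool', (R.T@d).round(1))
E
```

```text
bin (array([ 577.07960345, -228.17007292,   70.03833785]), np.float64(2.66367566665547)) [ 575.78435119 -227.76490251   70.        ] [ 578.47250492 -228.27886476   70.        ]
red [478.41958247 172.87603662 112.        ]
[[-0.     0.33  -0.944]
 [ 0.    -0.944 -0.33 ]
 [-1.    -0.     0.   ]] [ 214.76871068 -613.48902257  222.63175296] 1.4
to button hover tool [  92.6 -314.8 -330.9]
```

>>> {"name": "jog_arm", "arguments": {
  "xyz": [
    [0, 0, 0],
    [0, 0, 0],
    [0, 0, 0],
    [0, 0, 0],
    [0, 0, 0]
  ],
  "twist": [
    [0.84, 0, 0],
    [0.84, 0, 0],
    [0.84, 0, 0],
    [0.84, 0, 0],
    [0, 0, 0]
  ],
  "gripper": [1, 1, 1, 1, 1],
  "grip_force": 20
}}

```text
time: 1.9
position: [214.8, -613.5, 222.7]
tcp_rot: [-0.065, 1.571, 3.077]
wrist_force: [-0.3, -1.4, 0.0]
width: 0.637
```

>>> {"name": "jog_arm", "arguments": {
  "xyz": [
    [0, -1, -0.52],
    [0, -1, -0.52],
    [0, -1, -0.52],
    [0, -1, -0.52],
    [0, -1, -0.52],
    [0, -1, -0.52],
    [0, -1, -0.52],
    [0, -1, -0.52]
  ],
  "twist": [
    [0, 0, 0],
    [0, 0, 0],
    [0, 0, 0],
    [0, 0, 0],
    [0, 0, 0],
    [0, 0, 0],
    [0, 0, 0],
    [0, 0, 0]
  ],
  "gripper": [1, 1, 1, 1, 1, 1, 1, 1]
}}

```text
time: 2.7
position: [319.0, -412.4, 222.8]
tcp_rot: [2.173, 1.57, -0.965]
wrist_force: [0.1, 0.6, 0.2]
width: 0.014
```

>>> {"name": "jog_arm", "arguments": {
  "xyz": [
    [0, -1, -0.52],
    [0, -1, -0.52],
    [0, -1, -0.52],
    [0, -1, -0.52],
    [0, -1, -0.52],
    [0, -1, -0.52],
    [0.5, -0.5, -0.26],
    [0, 0, 0]
  ],
  "twist": [
    [0, 0, 0],
    [0, 0, 0],
    [0, 0, 0],
    [0, 0, 0],
    [0, 0, 0],
    [0, 0, 0],
    [0, 0, 0],
    [0, 0, 0]
  ],
  "gripper": [1, 1, 1, 1, 1, 1, 1, 1]
}}

```text
time: 3.5
position: [402.5, -249.1, 207.9]
tcp_rot: [-0.625, 1.567, 2.521]
wrist_force: [-1.0, -0.0, -0.6]
width: 0.004
```

```bash
python3 - <<'E'
from m import *
from scipy.spatial.transform import Rotation as Ro
s,im=snap('wrist','w1.png')
R=Ro.from_euler('xyz',s['tcp_rot']).as_matrix();T=np.eye(4);T[:3,:3]=R;T[:3,3]=s['position']
im['cam_to_world']=T@np.array(im['T_tool_cam'])
print(s['position'],s['width'],R.round(3).tolist(),np.array(im['T_tool_cam']).round(2).tolist())
h=cv2.cvtColor(im['pixels'],cv2.COLOR_RGB2HSV)
n,l,st,c=cv2.connectedComponentsWithStats(cv2.inRange(h,(50,100,50),(80,255,255)))
for i in range(1,n):
    if st[i,4]>60: print(c[i].round(1),st[i],ray(im,c[i],20.5).round(1))
E
```

```text
[ 402.53184011 -249.14395736  207.92311575] 0.004024122101177745 [[-0.003, 0.004, -1.0], [0.002, -1.0, -0.004], [-1.0, -0.002, 0.003]] [[0.0, -0.28, 0.96, -162.25], [1.0, 0.0, -0.0, -0.36], [-0.0, 0.96, 0.28, -78.35], [0.0, 0.0, 0.0, 1.0]]
[282.  191.3] [ 264  173   37   38 1095] [ 424.6 -207.4   20.5]
[375.  200.6] [363 189  25  24 471] [ 416.3 -293.8   20.5]
[276.7 288.8] [ 253  267   48   41 1628] [ 326.9 -199.4   20.5]
```

View pics/w1.png

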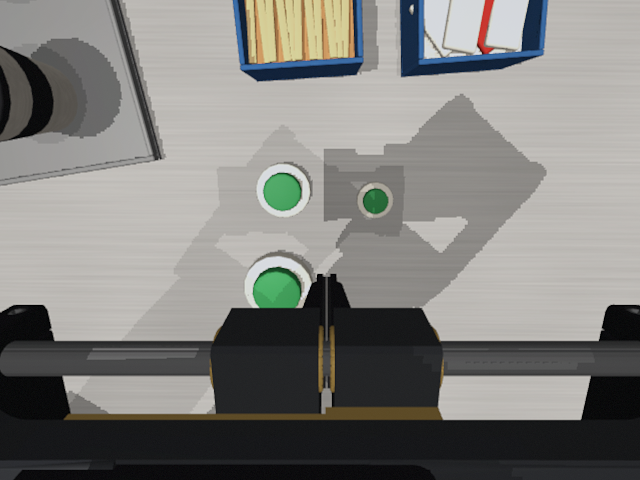

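The wrist view agrees: the middle button is at pixel (282,191), giving (424.6, -207.4). The large one is at (277,289) and the small one at (375,201).

>>> {"name": "jog_arm", "arguments": {
  "xyz": [
    [0, -0.83, -0.43],
    [0, -0.83, -0.43],
    [1, 0, 0],
    [1, 0, 0],
    [1, 0, 0],
    [1, 0, 0],
    [1, 0, 0],
    [0, 0, 0]
  ],
  "twist": [
    [0, 0, 0],
    [0, 0, 0],
    [0, 0, 0],
    [0, 0, 0],
    [0, 0, 0],
    [0, 0, 0],
    [0, 0, 0],
    [0, 0, 0]
  ],
  "gripper": [1, 1, 1, 1, 1, 1, 1, 1]
}}

```text
time: 4.35
position: [421.4, -208.8, 81.2]
tcp_rot: [-0.513, 1.563, 2.628]
wrist_force: [0.1, 0.5, -0.4]
width: 0.003
```

>>> {"name": "jog_arm", "arguments": {
  "xyz": [
    [0, 0, 0],
    [0, 0, 0]
  ],
  "twist": [
    [0, 0, 0],
    [0, 0, 0]
  ],
  "gripper": [1, 1]
}}

```text
time: 4.55
position: [425.3, -210.5, 86.9]
tcp_rot: [2.519, 1.568, -0.622]
wrist_force: [0.2, -0.4, -0.8]
width: 0.003
```

```bash
python3 - <<'E'
from m import *
s,im=snap('side','s2.png');print(s['position'],s['tcp_rot'],s['wrist_force'])
cv2.imwrite('pics/s2c.png',cv2.resize(im['pixels'][300:460,200:380,::-1],None,fx=4,fy=3.7)[:600])
E
```

```text
[ 425.32208704 -210.48934695   86.85435736] [ 2.51889811  1.56807829 -0.62244876] [ 0.22977292 -0.35194737 -0.79099294]
```

View pics/s2c.png

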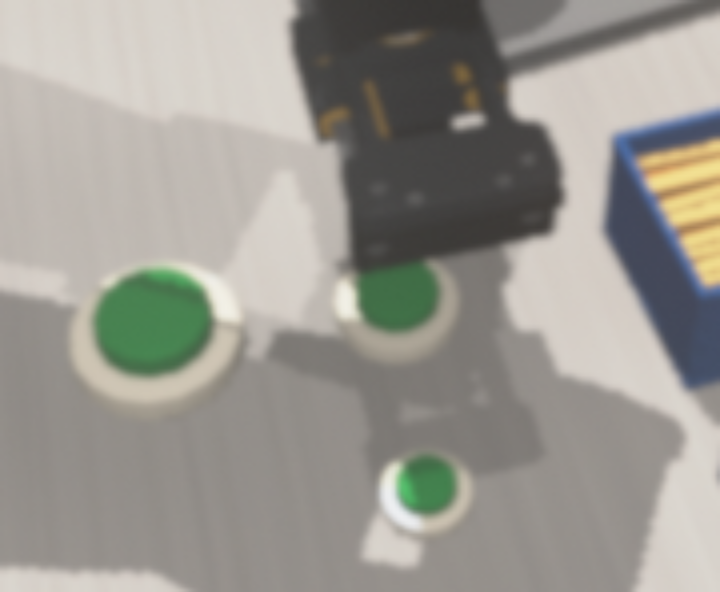

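>>> {"name": "jog_arm", "arguments": {
  "xyz": [
    [0.8, -0.12, 0],
    [0.7, 0, 0],
    [0.4, 0, 0],
    [0, 0, 0],
    [0, 0, 0]
  ],
  "twist": [
    [0, 0, 0],
    [0, 0, 0],
    [0, 0, 0],
    [0, 0, 0],
    [0, 0, 0]
  ],
  "gripper": [1, 1, 1, 1, 1]
}}

```text
time: 5.1
position: [425.0, -206.7, 38.6]
tcp_rot: [2.598, 1.57, -0.543]
wrist_force: [-1.5, 0.0, 0.2]
width: 0.006
```

>>> {"name": "jog_arm", "arguments": {
  "xyz": [
    [0.2, 0, 0],
    [0.2, 0, 0],
    [0, 0, 0]
  ],
  "twist": [
    [0, 0, 0],
    [0, 0, 0],
    [0, 0, 0]
  ],
  "gripper": [1, 1, 1]
}}

```text
time: 5.4
position: [425.0, -206.7, 28.0]
tcp_rot: [2.583, 1.569, -0.558]
wrist_force: [0.2, -0.4, 2.2]
width: 0.006
```

>>> {"name": "jog_arm", "arguments": {
  "xyz": [
    [0.12, 0, 0],
    [0, 0, 0],
    [0, 0, 0]
  ],
  "twist": [
    [0, 0, 0],
    [0, 0, 0],
    [0, 0, 0]
  ],
  "gripper": [1, 1, 1]
}}

```text
time: 5.7
position: [425.1, -206.7, 25.3]
tcp_rot: [2.557, 1.569, -0.584]
wrist_force: [1.0, -0.8, 3.5]
width: 0.003
```

>>> {"name": "jog_arm", "arguments": {
  "xyz": [
    [0.1, 0, 0],
    [0, 0, 0],
    [0, 0, 0]
  ],
  "twist": [
    [0, 0, 0],
    [0, 0, 0],
    [0, 0, 0]
  ],
  "gripper": [1, 1, 1]
}}

```text
time: 6.0
position: [425.2, -206.8, 24.1]
tcp_rot: [2.413, 1.57, -0.728]
wrist_force: [-3.8, 1.8, 15.1]
width: 0.005
```

It bottomed out at 15 N, so the button is fully pressed. Now I'll release it and rise.

>>> {"name": "jog_arm", "arguments": {
  "xyz": [
    [-0.3, 0, 0],
    [-0.8, 0, 0],
    [-1, 0, 0],
    [-1, 0, 0],
    [-1, 0, 0],
    [-1, 0, 0],
    [-1, 0, 0],
    [-1, 0, 0]
  ],
  "twist": [
    [0, 0, 0],
    [0, 0, 0],
    [0, 0, 0],
    [0, 0, 0],
    [0, 0, 0],
    [0, 0, 0],
    [0, 0, 0],
    [0, 0, 0]
  ],
  "gripper": [1, 1, 1, 1, 1, 1, 1, 1]
}}

```text
time: 6.8
position: [423.5, -205.7, 199.4]
tcp_rot: [-0.591, 1.568, 2.551]
wrist_force: [-0.1, 0.7, 0.5]
width: 0.008
```

>>> {"name": "jog_arm", "arguments": {
  "xyz": [
    [-1, 0, 0],
    [-1, 0, 0],
    [-1, 0, 0],
    [-1, 0, 0],
    [-1, 0, 0],
    [-1, 0, 0],
    [-0.8, 0, 0],
    [0, 0, 0]
  ],
  "twist": [
    [0, 0, 0],
    [0, 0, 0],
    [0, 0, 0],
    [0, 0, 0],
    [0, 0, 0],
    [0, 0, 0],
    [0, 0, 0],
    [0, 0, 0]
  ],
  "gripper": [1, 1, 1, 1, 1, 1, 1, 1]
}}

```text
time: 7.6
position: [425.0, -206.6, 372.0]
tcp_rot: [2.589, 1.567, -0.552]
wrist_force: [0.5, 0.1, -0.7]
width: 0.01
```

```bash
python3 - <<'E'
from m import *
s,im=snap('side','s3.png');print(s['position'],s['tcp_rot'],s['wrist_force'])
print(cen(im,'g',(299,378)))
s,im=snap('wrist','w3.png')
E
```

```text
[ 424.96354007 -206.63016975  372.02676429] [ 2.58867511  1.56707496 -0.55208075] [ 0.52997141  0.11258188 -0.67736347]
(array([298.62650602, 378.27710843]), array([290, 370,  18,  17, 249], dtype=int32))
```

View pics/s3.png

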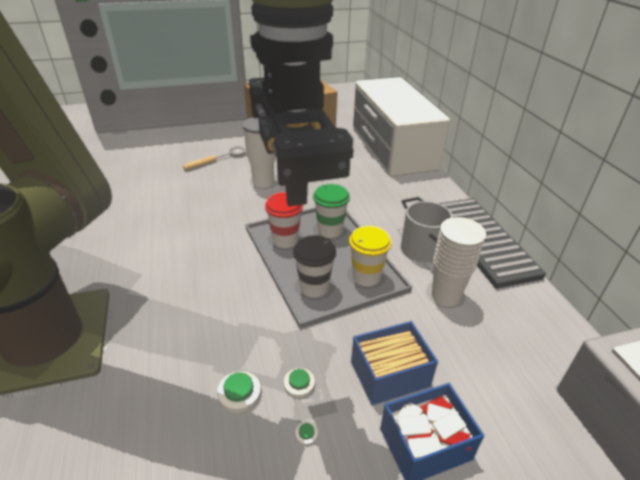

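The button is back out: its side-view centroid is (298.6,378.3), the same as before the press. Now crossing at about 364 mm fingertip height, 250 mm above the lids.

>>> {"name": "jog_arm", "arguments": {
  "xyz": [
    [0, -1, -0.1],
    [0, -1, -0.1],
    [0, -1, -0.1],
    [0, -1, -0.1],
    [0, -1, -0.1],
    [0, -1, -0.1],
    [0, -1, -0.1],
    [0, -1, -0.1]
  ],
  "twist": [
    [0, 0, 0],
    [0, 0, 0],
    [0, 0, 0],
    [0, 0, 0],
    [0, 0, 0],
    [0, 0, 0],
    [0, 0, 0],
    [0, 0, 0]
  ],
  "gripper": [1, 1, 1, 1, 1, 1, 1, 1]
}}

```text
time: 8.5
position: [443.5, -5.1, 366.8]
tcp_rot: [-0.137, 1.567, 3.006]
wrist_force: [-0.2, 0.8, -0.2]
width: 0.003
```

>>> {"name": "jog_arm", "arguments": {
  "xyz": [
    [0, -1, -0.2],
    [0, -1, -0.2],
    [0, -1, -0.2],
    [0, -1, -0.2],
    [0, -1, -0.2],
    [0, -1, -0.2],
    [0, 0, 0],
    [0, 0, 0]
  ],
  "twist": [
    [0, 0, 0],
    [0, 0, 0],
    [0, 0, 0],
    [0, 0, 0],
    [0, 0, 0],
    [0, 0, 0],
    [0, 0, 0],
    [0, 0, 0]
  ],
  "gripper": [1, 1, 1, 1, 1, 1, 1, 1]
}}

```text
time: 9.3
position: [473.5, 143.7, 367.4]
tcp_rot: [0.305, 1.567, -2.835]
wrist_force: [0.3, -0.2, 0.2]
width: 0.005
```

```bash
python3 - <<'E'
from m import *
from scipy.spatial.transform import Rotation as Ro
s,im=snap('wrist','w4.png')
R=Ro.from_euler('xyz',s['tcp_rot']).as_matrix();T=np.eye(4);T[:3,:3]=R;T[:3,3]=s['position']
im['cam_to_world']=T@np.array(im['T_tool_cam'])
print(s['position'],R.round(3).tolist())
h=cv2.cvtColor(im['pixels'],cv2.COLOR_RGB2HSV)
n,l,st,c=cv2.connectedComponentsWithStats(cv2.inRange(h,(0,150,90),(8,255,255))|cv2.inRange(h,(172,150,90),(180,255,255)))
for i in range(1,n):
    if st[i,4]>100: print(c[i].round(1),st[i],ray(im,c[i],112).round(1))
E
```

```text
[473.46569552 143.68859136 367.42607807] [[-0.004, 0.002, -1.0], [-0.001, -1.0, -0.002], [-1.0, 0.001, 0.004]]
[299.8 192. ] [ 263  156   74   74 4177] [483.6 172.9 112. ]
```

View pics/w4.png

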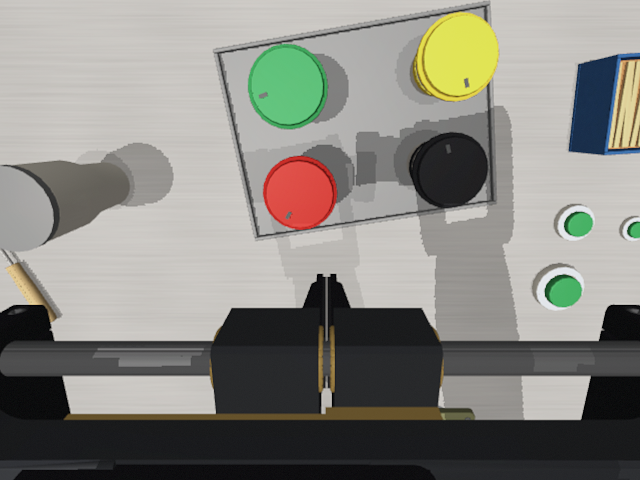

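>>> {"name": "jog_arm", "arguments": {
  "xyz": [
    [0, -0.6, -0.14],
    [0, -0.57, -0.14],
    [0, 0, 0],
    [1, 0, 0],
    [1, 0, 0],
    [1, 0, 0],
    [1, 0, 0],
    [0, 0, 0]
  ],
  "twist": [
    [0, 0, 0],
    [0, 0, 0],
    [0, 0, 0],
    [0, 0, 0],
    [0, 0, 0],
    [0, 0, 0],
    [0, 0, 0],
    [0, 0, 0]
  ],
  "gripper": [1, 1, 1, 1, 1, 1, 1, 1]
}}

```text
time: 10.15
position: [479.1, 172.5, 265.4]
tcp_rot: [0.263, 1.563, -2.878]
wrist_force: [0.3, -0.1, -0.6]
width: 0.003
```

>>> {"name": "jog_arm", "arguments": {
  "xyz": [
    [0.8, 0, 0],
    [0.8, 0, 0],
    [0.8, 0, 0],
    [0.5, 0, 0],
    [0, 0, 0],
    [0, 0, 0]
  ],
  "twist": [
    [0, 0, 0],
    [0, 0, 0],
    [0, 0, 0],
    [0, 0, 0],
    [0, 0, 0],
    [0, 0, 0]
  ],
  "gripper": [1, 1, 1, 1, 1, 1]
}}

```text
time: 10.75
position: [481.7, 173.1, 198.3]
tcp_rot: [-2.934, 1.569, 0.209]
wrist_force: [-0.1, 0.1, -0.2]
width: 0.003
```

```bash
python3 - <<'E'
from m import *
s,im=snap('top','t5.png');s,im2=snap('side','s5.png');print(s['position'])
a=cv2.resize(im['pixels'][180:330,200:400,::-1],(400,300));b=cv2.resize(im2['pixels'][100:300,220:400,::-1],(380,422))[:400]
o=np.zeros((400,780,3),np.uint8);o[:300,:400]=a;o[:,400:]=b;cv2.imwrite('pics/c5.png',o)
E
```

```text
[482.01336905 173.18505573 198.79594103]
```

View pics/c5.png

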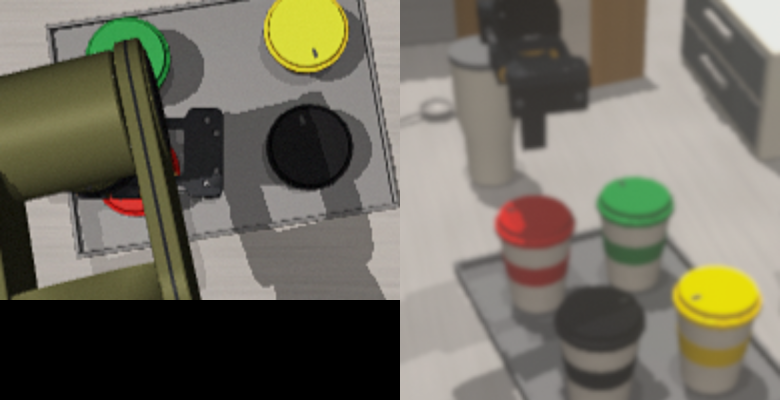

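The fingertips (side crop at about (535,145)) are above the red lid at (535,215). Descending to 40 mm above it.

>>> {"name": "jog_arm", "arguments": {
  "xyz": [
    [0.7, 0, 0.04],
    [0.7, 0, 0],
    [0.1, 0, 0],
    [0, 0, 0],
    [0, 0, 0],
    [0, 0, 0]
  ],
  "twist": [
    [0, 0, 0],
    [0, 0, 0],
    [0, 0, 0],
    [0, 0, 0],
    [0, 0, 0],
    [0, 0, 0]
  ],
  "gripper": [1, 1, 1, 1, 1, 1]
}}

```text
time: 11.45
position: [481.0, 173.2, 161.1]
tcp_rot: [-2.892, 1.568, 0.25]
wrist_force: [-1.0, 0.1, -0.3]
width: 0.003
```

Now hold for well over 2 s.

>>> {"name": "jog_arm", "arguments": {
  "xyz": [
    [0, 0, 0],
    [0, 0, 0],
    [0, 0, 0],
    [0, 0, 0],
    [0, 0, 0],
    [0, 0, 0],
    [0, 0, 0],
    [0, 0, 0]
  ],
  "twist": [
    [0, 0, 0],
    [0, 0, 0],
    [0, 0, 0],
    [0, 0, 0],
    [0, 0, 0],
    [0, 0, 0],
    [0, 0, 0],
    [0, 0, 0]
  ],
  "gripper": [1, 1, 1, 1, 1, 1, 1, 1]
}}

```text
time: 12.25
position: [480.1, 173.0, 159.6]
tcp_rot: [0.194, 1.571, -2.946]
wrist_force: [-1.0, -0.5, -0.5]
width: 0.004
```

>>> {"name": "jog_arm", "arguments": {
  "xyz": [
    [0, 0, 0],
    [0, 0, 0],
    [0, 0, 0],
    [0, 0, 0],
    [0, 0, 0],
    [0, 0, 0],
    [0, 0, 0],
    [0, 0, 0]
  ],
  "twist": [
    [0, 0, 0],
    [0, 0, 0],
    [0, 0, 0],
    [0, 0, 0],
    [0, 0, 0],
    [0, 0, 0],
    [0, 0, 0],
    [0, 0, 0]
  ],
  "gripper": [1, 1, 1, 1, 1, 1, 1, 1]
}}

```text
time: 13.05
position: [480.2, 173.0, 159.7]
tcp_rot: [-1.696, 1.571, 1.447]
wrist_force: [-0.9, -0.2, 0.5]
width: 0.005
```

```bash
python3 - <<'E'
from m import *
s,im2=snap('side','s6.png');print(s['position'],s['time'])
cv2.imwrite('pics/c6.png',cv2.resize(im2['pixels'][100:300,220:400,::-1],None,fx=3,fy=3))
E
```

```text
[480.15133891 172.99648471 159.67326881] 13.05
```

View pics/c6.png

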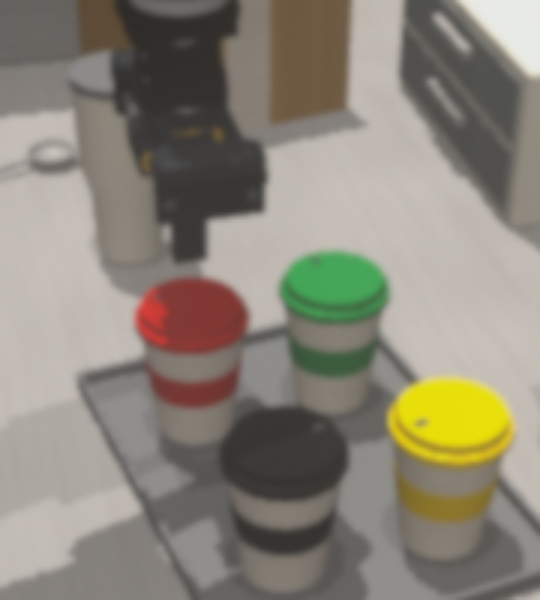

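>>> {"name": "jog_arm", "arguments": {
  "xyz": [
    [0, 0, 0],
    [0, 0, 0],
    [0, 0, 0],
    [0, 0, 0],
    [0, 0, 0],
    [0, 0, 0],
    [0, 0, 0],
    [0, 0, 0]
  ],
  "twist": [
    [0, 0, 0],
    [0, 0, 0],
    [0, 0, 0],
    [0, 0, 0],
    [0, 0, 0],
    [0, 0, 0],
    [0, 0, 0],
    [0, 0, 0]
  ],
  "gripper": [1, 1, 1, 1, 1, 1, 1, 1]
}}

```text
time: 13.9
position: [480.1, 173.0, 159.6]
tcp_rot: [0.918, 1.571, -2.223]
wrist_force: [-0.2, -0.7, 0.4]
width: 0.007
```

>>> {"name": "jog_arm", "arguments": {
  "xyz": [
    [0, 0, 0],
    [0, 0, 0],
    [0, 0, 0],
    [-0.5, 0, 0],
    [-1, 0, 0],
    [-1, 0, 0],
    [-1, 0, 0],
    [-1, 0, 0]
  ],
  "twist": [
    [0, 0, 0],
    [0, 0, 0],
    [0, 0, 0],
    [0, 0, 0],
    [0, 0, 0],
    [0, 0, 0],
    [0, 0, 0],
    [0, 0, 0]
  ],
  "gripper": [1, 1, 1, 1, 1, 1, 1, 1]
}}

```text
time: 14.7
position: [480.2, 173.0, 274.4]
tcp_rot: [-2.902, 1.57, 0.24]
wrist_force: [0.3, 0.3, 1.1]
width: 0.004
```

>>> {"name": "jog_arm", "arguments": {
  "xyz": [
    [-1, 0, 0],
    [-1, 0, 0],
    [-1, 0, 0],
    [-1, 0, 0],
    [-0.5, 0, 0],
    [0, 0, 0]
  ],
  "twist": [
    [0, 0, 0],
    [0, 0, 0],
    [0, 0, 0],
    [0, 0, 0],
    [0, 0, 0],
    [0, 0, 0]
  ],
  "gripper": [1, 1, 1, 1, 1, 1]
}}

```text
time: 15.3
position: [480.8, 173.1, 387.7]
tcp_rot: [-2.899, 1.566, 0.244]
wrist_force: [-0.9, -0.6, -0.4]
width: 0.002
```

>>> {"name": "jog_arm", "arguments": {
  "xyz": [
    [0, 1, 0],
    [0, 1, 0],
    [0, 1, 0],
    [0, 1, 0],
    [0, 1, -0.2],
    [0, 1, -0.2],
    [0, 1, -0.2],
    [0, 1, -0.2]
  ],
  "twist": [
    [0, 0, 0],
    [0, 0, 0],
    [0, 0, 0],
    [0, 0, 0],
    [0, 0, 0],
    [0, 0, 0],
    [0, 0, 0],
    [0, 0, 0]
  ],
  "gripper": [1, 1, 1, 1, 1, 1, 1, 1]
}}

```text
time: 16.1
position: [499.9, -28.0, 382.8]
tcp_rot: [-0.184, 1.568, 2.958]
wrist_force: [-0.0, 0.3, -1.5]
width: 0.005
```

>>> {"name": "jog_arm", "arguments": {
  "xyz": [
    [0, 1, -0.2],
    [0, 1, -0.2],
    [0, 1, -0.2],
    [0, 1, -0.2],
    [0, 1, -0.2],
    [0, 0.5, 0],
    [0, 0, 0],
    [0, 0, 0]
  ],
  "twist": [
    [0, 0, 0],
    [0, 0, 0],
    [0, 0, 0],
    [0, 0, 0],
    [0, 0, 0],
    [0, 0, 0],
    [0, 0, 0],
    [0, 0, 0]
  ],
  "gripper": [1, 1, 1, 1, 1, 1, 1, 1]
}}

```text
time: 16.9
position: [525.1, -163.9, 384.0]
tcp_rot: [-0.759, 1.569, 2.383]
wrist_force: [0.2, 1.4, -1.2]
width: 0.009
```

```bash
cat > w.py <<'E'
from m import *
from scipy.spatial.transform import Rotation as Ro
def wrist(f):
    s,im=snap('wrist',f)
    R=Ro.from_euler('xyz',s['tcp_rot']).as_matrix();T=np.eye(4);T[:3,:3]=R;T[:3,3]=s['position']
    im['cam_to_world']=T@np.array(im['T_tool_cam']);print(s['position'].round(1),R.round(3).tolist(),s['time'])
    return s,im,R
E
python3 - <<'E'
from w import *
s,im,R=wrist('w7.png')
for r in viewer.mark_of('wrist','stirrer_bin_mouth'): print(r,ray(im,r['centre'],70))
E
```

```text
[ 525.1 -163.9  384. ] [[-0.001, 0.001, -1.0], [0.001, -1.0, -0.001], [-1.0, -0.001, 0.001]] 16.9
{'centre': [375.2, 149.6], 'confidence': 0.72} [ 578.68039211 -223.10188122   70.        ]
{'centre': [181.0, 212.1], 'confidence': 0.47} [500.4672474   22.47215679  70.        ]
```

View pics/w7.png

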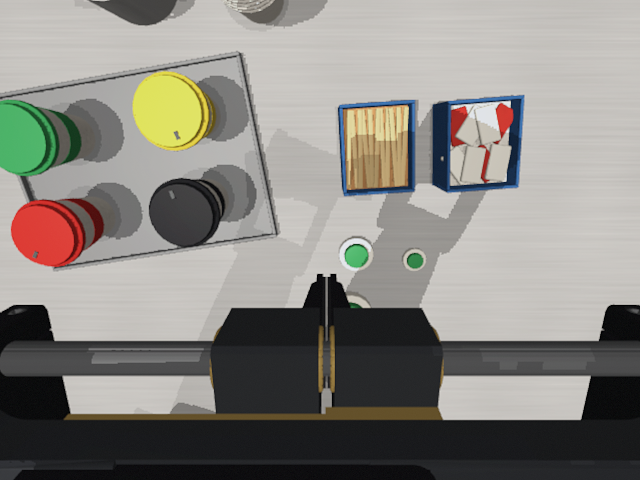

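>>> {"name": "jog_arm", "arguments": {
  "xyz": [
    [0, 0, 0],
    [0, 0, 0],
    [0, 0, 0],
    [0, 0, 0],
    [0, 0, 0],
    [0, 0, 0],
    [0, 0, 0],
    [0, 0, 0]
  ],
  "twist": [
    [-1, 0, 0],
    [-1, 0, 0],
    [-1, 0, 0],
    [-1, 0, 0],
    [-1, 0, 0],
    [-1, 0, 0],
    [-1, 0, 0],
    [-1, 0, 0]
  ],
  "gripper": [1, 1, 1, 1, 1, 1, 1, 1]
}}

```text
time: 17.8
position: [525.4, -163.4, 385.0]
tcp_rot: [2.273, 1.57, -0.062]
wrist_force: [-0.1, 0.1, -0.6]
width: 0.0
```

>>> {"name": "jog_arm", "arguments": {
  "xyz": [
    [0, 0, 0],
    [0, 0, 0],
    [0, 0, 0],
    [0, 0, 0],
    [0, 0, 0],
    [0, 0, 0],
    [0, 0, 0],
    [0, 0, 0]
  ],
  "twist": [
    [-1, 0, 0],
    [-1, 0, 0],
    [-1, 0, 0],
    [-1, 0, 0],
    [-1, 0, 0],
    [-1, 0, 0],
    [-0.9, 0, 0],
    [-0.8, 0, 0]
  ],
  "gripper": [1, 1, 1, 1, 1, 1, 1, 1]
}}

```text
time: 18.6
position: [525.4, -163.3, 385.0]
tcp_rot: [1.579, 1.57, 0.013]
wrist_force: [0.3, 0.3, 0.2]
width: 0.006
```

```bash
python3 - <<'E'
from w import *
s,im,R=wrist('w8.png');print(s['q'])
E
```

```text
[ 525.4 -163.3  385. ] [[0.001, 1.0, 0.005], [0.0, 0.005, -1.0], [-1.0, 0.001, -0.0]] 18.6
[-3.99086403e-01 -1.48953641e-01  1.65302902e+00  2.51882736e-04
  1.63694300e+00 -4.04128969e-01]
```

View pics/w8.png

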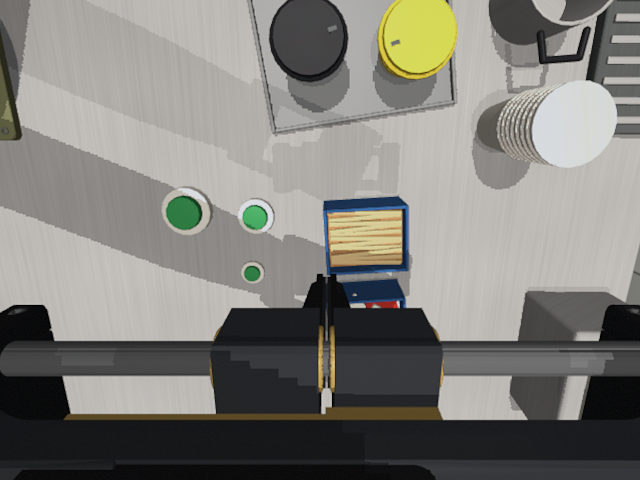

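```bash
python3 - <<'E'
from w import *
s,im,R=wrist('w9.png')
print(ray(im,(367,240),70))
a=im['pixels'][185:290,310:425,::-1];cv2.imwrite('pics/c9.png',cv2.resize(a,None,fx=5,fy=5))
E
```

```text
[ 525.4 -163.4  384.9] [[0.001, 1.0, 0.007], [0.0, 0.007, -1.0], [-1.0, 0.001, -0.0]] 18.65
[ 579.98264041 -224.72956369   70.        ]
```

View pics/c9.png

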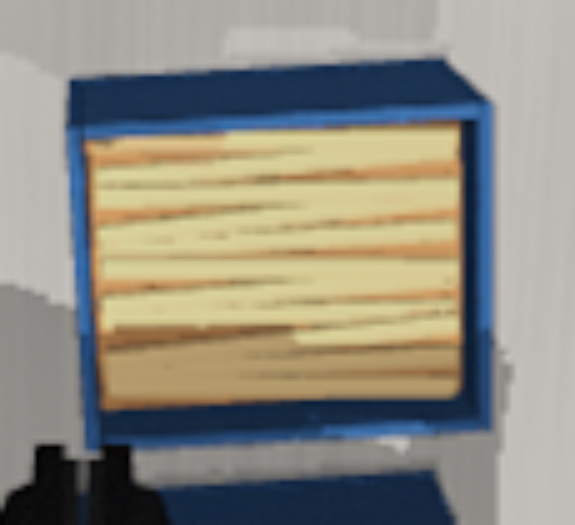

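>>> {"name": "jog_arm", "arguments": {
  "xyz": [
    [0, 0.71, 0.84],
    [0, 0.71, 0.84],
    [0, 0.71, 0.84],
    [0, 0, 0],
    [1, 0, 0],
    [1, 0, 0],
    [1, 0, 0],
    [1, 0, 0]
  ],
  "twist": [
    [0, 0, 0],
    [0, 0, 0],
    [0, 0, 0],
    [0, 0, 0],
    [0, 0, 0],
    [0, 0, 0],
    [0, 0, 0],
    [0, 0, 0]
  ],
  "gripper": [1, 1, 1, 1, 1, 1, 1, 1]
}}

```text
time: 19.5
position: [578.4, -226.3, 284.1]
tcp_rot: [1.841, 1.57, 0.27]
wrist_force: [-0.1, 1.1, 0.2]
width: 0.01
```

>>> {"name": "jog_arm", "arguments": {
  "xyz": [
    [1, 0, 0],
    [1, 0, 0],
    [1, 0, 0],
    [0.8, 0, 0],
    [0, 0, 0],
    [0, 0, 0],
    [0, 0, 0]
  ],
  "twist": [
    [0, 0, 0],
    [0, 0, 0],
    [0, 0, 0],
    [0, 0, 0],
    [0, 0, 0],
    [0, 0, 0],
    [0, 0, 0]
  ],
  "gripper": [1, 1, 1, 1, 1, 1, 1]
}}

```text
time: 20.2
position: [579.5, -227.5, 191.8]
tcp_rot: [1.142, 1.568, -0.429]
wrist_force: [0.4, -0.9, -0.3]
width: 0.007
```

```bash
python3 - <<'E'
from m import *
s,im2=snap('side','s10.png');print(s['position'],s['time'])
cv2.imwrite('pics/c10.png',cv2.resize(im2['pixels'][250:450,300:500,::-1],None,fx=2.5,fy=2.5))
E
```

```text
[ 579.50141306 -227.49868104  191.83004395] 20.2
```

View pics/c10.png

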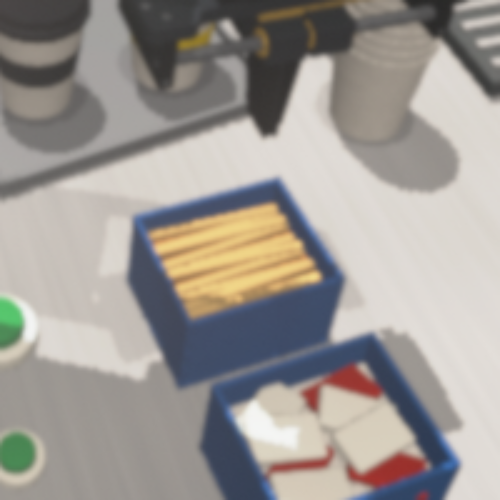

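The fingertips (crop (268,133)) are above the stirrer bin's middle, and the body is clear of the cup stack. Descending to 40 mm above the rim.

>>> {"name": "jog_arm", "arguments": {
  "xyz": [
    [0.8, 0, 0],
    [0.8, 0, 0],
    [0.7, 0, 0],
    [0.5, 0, 0],
    [0.1, 0, 0],
    [0, 0, 0],
    [0, 0, 0],
    [0, 0, 0]
  ],
  "twist": [
    [0, 0, 0],
    [0, 0, 0],
    [0, 0, 0],
    [0, 0, 0],
    [0, 0, 0],
    [0, 0, 0],
    [0, 0, 0],
    [0, 0, 0]
  ],
  "gripper": [1, 1, 1, 1, 1, 1, 1, 1]
}}

```text
time: 21.05
position: [579.4, -227.8, 118.4]
tcp_rot: [1.122, 1.569, -0.449]
wrist_force: [-0.1, -0.6, 0.5]
width: 0.003
```

>>> {"name": "jog_arm", "arguments": {
  "xyz": [
    [0, 0, 0],
    [0, 0, 0],
    [0, 0, 0],
    [0, 0, 0],
    [0, 0, 0],
    [0, 0, 0],
    [0, 0, 0],
    [0, 0, 0]
  ],
  "twist": [
    [0, 0, 0],
    [0, 0, 0],
    [0, 0, 0],
    [0, 0, 0],
    [0, 0, 0],
    [0, 0, 0],
    [0, 0, 0],
    [0, 0, 0]
  ],
  "gripper": [1, 1, 1, 1, 1, 1, 1, 1]
}}

```text
time: 21.85
position: [578.7, -227.5, 117.1]
tcp_rot: [-2.314, 1.571, 2.399]
wrist_force: [-0.3, 1.1, -0.5]
width: 0.007
```

```bash
python3 - <<'E'
from m import *
s,im2=snap('side','s11.png');print(s['position'],s['time'])
cv2.imwrite('pics/c11.png',cv2.resize(im2['pixels'][250:450,300:500,::-1],None,fx=2.5,fy=2.5))
E
```

```text
[ 578.6580188  -227.48090676  117.14309213] 21.85
```

View pics/c11.png

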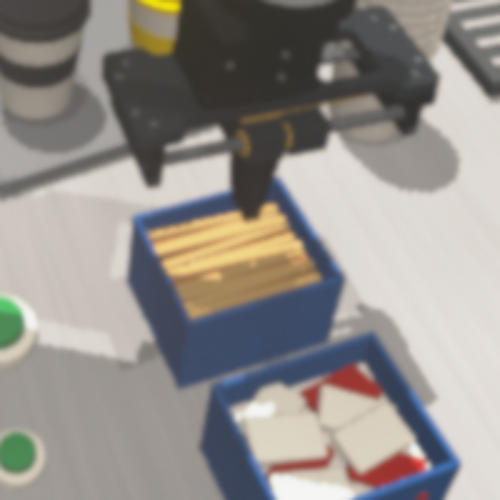

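The tip is 39 mm above the rim, over the middle. Holding.

>>> {"name": "jog_arm", "arguments": {
  "xyz": [
    [0, 0, 0],
    [0, 0, 0],
    [0, 0, 0],
    [0, 0, 0],
    [0, 0, 0],
    [0, 0, 0],
    [0, 0, 0],
    [0, 0, 0]
  ],
  "twist": [
    [0, 0, 0],
    [0, 0, 0],
    [0, 0, 0],
    [0, 0, 0],
    [0, 0, 0],
    [0, 0, 0],
    [0, 0, 0],
    [0, 0, 0]
  ],
  "gripper": [1, 1, 1, 1, 1, 1, 1, 1]
}}

```text
time: 22.7
position: [578.6, -227.5, 117.1]
tcp_rot: [-2.175, 1.571, 2.537]
wrist_force: [-0.6, 0.6, 0.2]
width: 0.008
```

>>> {"name": "jog_arm", "arguments": {
  "xyz": [
    [0, 0, 0],
    [0, 0, 0],
    [0, 0, 0],
    [0, 0, 0],
    [0, 0, 0],
    [0, 0, 0],
    [0, 0, 0],
    [0, 0, 0]
  ],
  "twist": [
    [0, 0, 0],
    [0, 0, 0],
    [0, 0, 0],
    [0, 0, 0],
    [0, 0, 0],
    [0, 0, 0],
    [0, 0, 0],
    [0, 0, 0]
  ],
  "gripper": [1, 1, 1, 1, 1, 1, 1, 1]
}}

```text
time: 23.5
position: [578.7, -227.5, 117.2]
tcp_rot: [-3.115, 1.571, 1.598]
wrist_force: [0.3, 0.5, 0.5]
width: 0.006
```

>>> {"name": "jog_arm", "arguments": {
  "xyz": [
    [0, 0, 0],
    [0, 0, 0],
    [-0.5, 0, 0],
    [-1, 0, 0],
    [-1, 0, 0],
    [-1, 0, 0],
    [-1, 0, 0],
    [-1, 0, 0]
  ],
  "twist": [
    [0, 0, 0],
    [0, 0, 0],
    [0, 0, 0],
    [0, 0, 0],
    [0, 0, 0],
    [0, 0, 0],
    [0, 0, 0],
    [0, 0, 0]
  ],
  "gripper": [1, 1, 1, 1, 1, 1, 1, 1]
}}

```text
time: 24.3
position: [578.7, -227.5, 257.0]
tcp_rot: [1.149, 1.569, -0.422]
wrist_force: [0.2, -0.1, -0.4]
width: 0.007
```

>>> {"name": "jog_arm", "arguments": {
  "xyz": [
    [-1, 0, 0],
    [-1, 0, 0],
    [-1, 0, 0],
    [-1, 0, 0],
    [-1, 0, 0],
    [-1, 0, 0],
    [-0.5, 0, 0],
    [0, 0, 0]
  ],
  "twist": [
    [0, 0, 0],
    [0, 0, 0],
    [0, 0, 0],
    [0, 0, 0],
    [0, 0, 0],
    [0, 0, 0],
    [0, 0, 0],
    [0, 0, 0]
  ],
  "gripper": [1, 1, 1, 1, 1, 1, 1, 1]
}}

```text
time: 25.1
position: [579.1, -227.7, 420.5]
tcp_rot: [1.107, 1.566, -0.464]
wrist_force: [-0.4, -0.6, -0.1]
width: 0.001
```

>>> {"name": "jog_arm", "arguments": {
  "xyz": [
    [0, -0.9, 0.2],
    [0, -1, 0.4],
    [0, -1, 0.4],
    [0, -1, 0.4],
    [0, -1, 0.4],
    [0, -1, 0.4],
    [0, -1, 0.4],
    [0, -1, 0.4]
  ],
  "twist": [
    [0, 0, 0],
    [0, 0, 0],
    [0, 0, 0],
    [0, 0, 0],
    [0, 0, 0],
    [0, 0, 0],
    [0, 0, 0],
    [0, 0, 0]
  ],
  "gripper": [1, 1, 1, 1, 1, 1, 1, 1]
}}

```text
time: 25.9
position: [379.8, -302.4, 415.3]
tcp_rot: [-2.329, 1.568, 2.384]
wrist_force: [0.9, 0.3, 0.1]
width: 0.003
```

>>> {"name": "jog_arm", "arguments": {
  "xyz": [
    [0, -0.8, 0.6],
    [0, -0.5, 0.5],
    [0, 0, 0],
    [0, 0, 0],
    [0, 0, 0]
  ],
  "twist": [
    [0, 0, 0],
    [0, 0, 0],
    [0, 0, 0],
    [0, 0, 0],
    [0, 0, 0]
  ],
  "gripper": [1, 1, 1, 1, 1]
}}

```text
time: 26.4
position: [349.1, -329.4, 416.4]
tcp_rot: [-2.731, 1.57, 1.983]
wrist_force: [-0.4, -0.4, -0.3]
width: 0.005
```

```bash
python3 - <<'E'
from m import *
s,T=snap('top','t12.png');s,S=snap('side','s12.png');print(s['position'],s['time'],s['qvel'].round(3))
print('red',cen(T,'r',(267,266))[0],'btn',cen(T,'g',(456,297))[0],cen(S,'g',(299,378))[0],cen(S,'r',(283,204))[0])
E
```

```text
[ 349.1765967  -329.4273078   416.62228141] 26.45 [ 0.002 -0.003 -0.005 -0.003  0.001 -0.001]
red [267.45659845 265.96683133] btn [455.88584475 296.71232877] [298.7734375 378.1484375] [283.36507937 204.76623377]
```

View pics/t12.png

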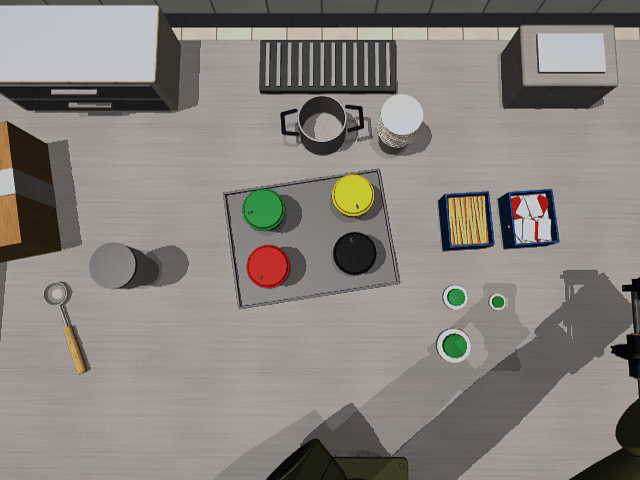

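View pics/s12.png

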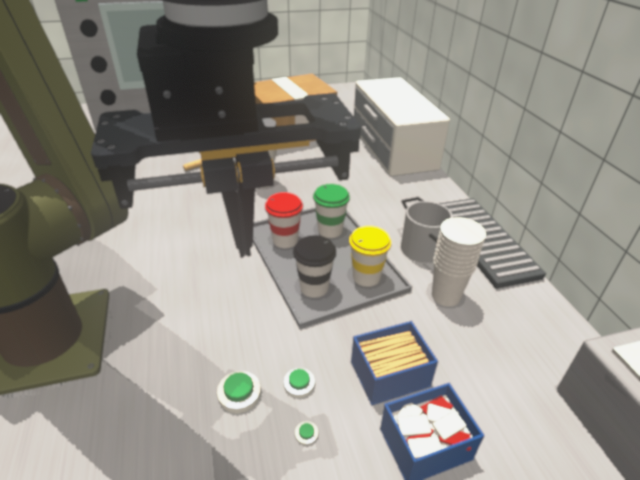

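Nothing has moved: the red lid is still at (267,266) and the button at (456,297). The hand is drawn back and still, so I'm handing in.

```bash
python3 -c "
from rig import order
print(order.close_job())"
```

```text
the job is handed in; nothing more can be done
None
```

The job is done in the order asked and handed in at about 26.5 s; no verdict was reported.

- **Button:** I pressed the middle-sized green button (about 35 mm across in the image) until it bottomed out at 15 N. It sprang back: the side view shows it at the same pixel as before the press.
- **Red lid:** I pointed at its middle with the fingertips about 39 mm above it, and held for over 2.4 s.
- **Stirrer bin:** I pointed at the middle of its mouth from about 39 mm above the rim, and held for over 2.4 s.
- **Crossings:** The fingertips passed near or over the other drinks about 25 cm above their lids. The sugar bin was never crossed.
- **Finish:** The hand is drawn back to about (349, -329, 416) mm, over 20 cm clear of all drinks and bins.

In the last pictures the red lid and the button sit at the same pixels as at the start, and nothing else looks moved. The position estimates from the different cameras disagreed by up to about 5 mm along x for the red lid and 3 mm for the bin. I used values in between.

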